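# Seal the lid of a vacuum test chamber corner by corner

## Robot

A 6-joint arm with a two-finger parallel gripper is mounted at the origin on the work surface. World frame = base frame: x ahead of the robot, y to its left, z up, the work surface at z = 0. Lengths are in m, angles in rad, forces in N, time in s.
With the tool pointing down it reaches from about 0.35 to 0.775 m from the base axis. Payload 7.3 kg.
Tool frame: the origin (TCP) lies at the very end of the fingers, on their centre line; the grasp point (between the pads) lies 19 mm behind it (robot.grasp_offset is the distance from the TCP to the grasp point, in m); z points along the fingers, y is the line along which they close (so a half turn about z gives the same grasp; the last joint's range is limited). The gripper opens to 92 mm and grips with 3 to 60 N. Pads are 19 mm wide; open, the fingers measure 130 mm over their backs; the gripper's body (75 mm by 190 mm) begins 47 mm behind the grasp point.
Start: joints at [1.194, 0.342, 1.524, -0, 1.275, -0.146], TCP at [0.12, 0.511, 0.227] pointing down, gripper open.
Joint ranges: [-2.53, 2.53], [-0.77, 2.02], [0.04, 2.7], [-1, 4.14], [0.28, 2.66], [-3.11, 3.11]. Speed limits (rad/s): [2.57, 2.57, 3.14, 3.14, 3.14, 3.14].

## Interface

Orientations are given as a unit quaternion [w, x, y, z].
In Python, from bench import telemetry, vision, order, robot gives the robot as it stands. The module is installed in compiled form; this text tells all that it offers.
- The arm moves only by the tool apply_moves, never from a script. Its argument "rows" is a list that holds one entry, the list of rows, each a list of 5 numbers: the closure, from 0 (fully open) to 1 (shut), then the shift along the tool's x, y, z as a fraction of full scale, then the turn about the tool's z as a fraction of full scale. A call has 1 to 5 rows; each row is the pose to reach, as a shift and turn from the pose commanded when the call began, along the tool's axes at that moment; what a row does not reach only later rows make up. Full scale, the value 1, is 0.15 m for a shift and 45 degrees for a turn. A row lasts 1/8 s, in which the tool goes at most 62.5 mm and 10.7 degrees, less where a joint would pass 70% of its speed; a pose out of reach is approached as far as the arm can. A call with a number of a shift or a turn outside -1 to 1 is refused whole. A call with a gripper value outside its range is refused whole. The fingers move at their own pace and stop on an object; "grip_force" is the grip in N (left out, the last holds). Time passes only in rows, so rows that repeat a pose let the fingers close. It gives the time, the measured TCP pose, the force, the opening and the grip force at its end, in the units of the state.
- telemetry.state(): the state, without advancing time (a new reading comes with each control period).
- vision.snapshot(name): name is "side" or "top" or "wrist"; returns (picture, depth): 384x512x3 uint8, red, green, blue; 384x512 float32, m along the optical axis (not along the pixel's ray), 0 where there is no reading.
- vision.calibration(name): a dict with "fx", "fy", "cx", "cy" (pixels), "R" (3x3) and "t" (3): a world point X has camera coordinates R X + t; the wrist camera has in their place "mount" (4x4, takes a point from camera to tool coordinates, whose origin is the TCP and whose axes are the flange's). Camera axes: x right, y down, z forward; pixel columns grow to the right and rows downward; lengths in m; the calibration is good to about 2 mm. A picture is of the moment at which its call begins: read the wrist's pose just before it. calibration takes no time and is no camera call.
- order.hand_in(): hands the job in; it is judged then, once.
The state is a dict: "clock": time; "joints": joint angles; "joint_vel": joint speeds; "tau": joint torques, N m; "ee_pos": TCP position; "ee_rot": TCP orientation; "wrist_force": force on the tool from outside, world axes, zero at the start; "ft_torque": the same for the moment, N m; "width": opening from 0.0 (shut) to 1.0 (fully open); "grip_force": force on a finger pad.
Only numpy, scipy, OpenCV 4.12 (cv2) and the standard library are available. Lean on these libraries where they do the work, as an engineer would, in place of code of your own. Each camera call takes 0.05 s, during which the arm holds its last target. There are 200 camera calls.

## Task

Seal the small vacuum test chamber: press its gasketed lid down on the four round corner pads, one corner after another in any order, each fully home before the next, until the lid sits flat on the rim all round, then let go. Press firmly but never with more than 45 N, keep off the glass window, and leave the meter, the tin and the screwdriver where they are.

Things in the scene. Friction and masses are not known exactly. Their poses are not given: they have to be found in the camera images.
- seat (a point): Centre of the chamber's flat rim, level with the rim, 90 mm above the table; the lid's underside comes to rest on this rim. x runs along the chamber's 190 mm length, z up.
- housing: The chamber: an open-topped aluminium box 190 x 150 x 60 mm, walls 24 mm; origin at the centre of its underside. It stands on soft feet on a fixed base plate: under a push of 3 to 11 N it sinks bodily until it meets a rubbery stop hidden beneath it, 1 to 15 mm down (set differently each time), and rises again when released. So the height at which a corner comes home is not known beforehand; the push stiffens only then.
- lid: The loose steel lid, 196 x 156 x 10 mm, 0.5 to 0.85 kg. Origin: centre of its underside; x along its length. A 13 mm deep frame beneath it hangs in the box's mouth with 3 mm play and keeps it centred. At the start it lies on the four gasket corners, 6 to 8 mm above the rim; pressed at one corner it rocks and the opposite corner lifts.
- pane: The glass window in the lid, 106 x 76 mm, its face 2.5 mm proud of the lid; origin at the centre of the lid's underside. Not to be touched.
- pad_a (a point): Top centre of the round pressing pad (28 mm across, 4 mm high) on the lid's +x +y corner (78 mm and 58 mm from the lid's centre along the lid's own axes), 14 mm above the lid's underside; gasket corner a lies right under it.
- gasket_a (a joint): How far gasket corner a (a black rubber block in the rim under pad_a) has been pressed down, m: 0 to 0.0015 at the start, 0.008 fully home, level with the rim. It resists with a steady 8 to 14 N (differs by corner), plus 1 N per 10 mm/s, then stops and stays down. Pushing with 18 to 25 N makes sure.
- pad_b (a point): Top centre of the round pressing pad (28 mm across, 4 mm high) on the lid's -x +y corner (78 mm and 58 mm from the lid's centre along the lid's own axes), 14 mm above the lid's underside; gasket corner b lies right under it.
- gasket_b (a joint): How far gasket corner b (a black rubber block in the rim under pad_b) has been pressed down, m: 0 to 0.0015 at the start, 0.008 fully home, level with the rim. It resists with a steady 8 to 14 N (differs by corner), plus 1 N per 10 mm/s, then stops and stays down. Pushing with 18 to 25 N makes sure.
- pad_c (a point): Top centre of the round pressing pad (28 mm across, 4 mm high) on the lid's -x -y corner (78 mm and 58 mm from the lid's centre along the lid's own axes), 14 mm above the lid's underside; gasket corner c lies right under it.
- gasket_c (a joint): How far gasket corner c (a black rubber block in the rim under pad_c) has been pressed down, m: 0 to 0.0015 at the start, 0.008 fully home, level with the rim. It resists with a steady 8 to 14 N (differs by corner), plus 1 N per 10 mm/s, then stops and stays down. Pushing with 18 to 25 N makes sure.
- pad_d (a point): Top centre of the round pressing pad (28 mm across, 4 mm high) on the lid's +x -y corner (78 mm and 58 mm from the lid's centre along the lid's own axes), 14 mm above the lid's underside; gasket corner d lies right under it.
- gasket_d (a joint): How far gasket corner d (a black rubber block in the rim under pad_d) has been pressed down, m: 0 to 0.0015 at the start, 0.008 fully home, level with the rim. It resists with a steady 8 to 14 N (differs by corner), plus 1 N per 10 mm/s, then stops and stays down. Pushing with 18 to 25 N makes sure.
- meter_mid (a point): Centre of a yellow hand-held meter, 160 x 80 x 34 mm, lying near the chamber; leave it alone.
- tin_mid (a point): Centre (half-way up) of a plain metal tin, 68 mm across, 90 mm high, standing near the chamber; leave it alone.
- driver_grip (a point): Middle of the handle of a screwdriver, 190 mm long, lying near the chamber; leave it alone.
Things that resemble listed ones, but are neither listed nor needed, are in the scene too. Several things have the shape of the lid; the one meant has the colours described above.

How it is judged:
On the way, in this order (a step that is already met when the one before it is completed fails the run):
1. a first corner pressed home (gasket corner down by more than 6.5 mm), not yet more (value of joint any of gasket_a, gasket_b, gasket_c, gasket_d above 0.0065 m), for 0.2 s.
2. a second corner pressed home (gasket corner down by more than 6.5 mm), not yet more ((value of joint each of gasket_a, gasket_b above 0.0065 m or value of joint each of gasket_a, gasket_c above 0.0065 m or value of joint each of gasket_a, gasket_d above 0.0065 m or value of joint each of gasket_b, gasket_c above 0.0065 m or value of joint each of gasket_b, gasket_d above 0.0065 m or value of joint each of gasket_c, gasket_d above 0.0065 m)), for 0.2 s.
3. a third corner pressed home (gasket corner down by more than 6.5 mm), not yet more ((value of joint each of gasket_a, gasket_b, gasket_c above 0.0065 m or value of joint each of gasket_a, gasket_b, gasket_d above 0.0065 m or value of joint each of gasket_a, gasket_c, gasket_d above 0.0065 m or value of joint each of gasket_b, gasket_c, gasket_d above 0.0065 m)), for 0.2 s.
At the end, for the whole second after the job is handed in: All four corners of the lid are within 1.5 mm of resting on the rim, the lid is within 6 mm of centred on the box and at rest (z of each of pad_a, pad_b, pad_c, pad_d in the frame of seat below 0.0155 m and horizontal distance between lid and seat below 0.006 m and linear speed of lid below 0.01 m/s); the robot touches nothing.
It fails at once if the fingers press the lid with more than 45 N (contact force between the fingers and lid above 45 N).
It fails at once if the glass window is touched (contact force between the fingers and pane above 1 N).
It fails at once if the meter is moved by more than 20 mm (distance of meter_mid from where it was at the start of the episode above 0.02 m).
It fails at once if the tin is moved by more than 20 mm (distance of tin_mid from where it was at the start of the episode above 0.02 m).
It fails at once if the screwdriver is moved by more than 20 mm (distance of driver_grip from where it was at the start of the episode above 0.02 m).
It also fails if it takes over 70 s, if anything falls off the work surface, if the arm or the gripper's body presses on something with over 40 N, if the wrist force passes 120 N, or if a joint passes its speed limit or range.

## Working session

There is one attempt and no reset: what is moved stays moved. The work goes in short steps, Python scripts to look and compute and a tool call to move; the robot and the scene stay as the last step left them, time stands still between calls to the robot, and variables do not carry over. Pictures are saved under pics/ and viewed, at most 10 in all, crops included, and the job is handed in when it is done.

Besides the shell and the picture viewer there is one more tool, called after "Call:" by a JSON object that holds its "api" and its "payload". apply_moves: Moves the arm, as the interface text tells. Its arguments: {"type":"object","properties":{"rows":{"type":"array","items":{"type":"array","items":{"type":"array","items":{"type":"number"}}}},"grip_force":{"type":"number"}},"required":["rows"]}

```bash
mkdir -p pics; python3 - <<'E'
from bench import telemetry, vision
import cv2,numpy as np
s=telemetry.state();print(s)
for n in("top","side"):
    p,d=vision.snapshot(n);np.savez(f"{n}.npz",p=p,d=d)
    cv2.imwrite(f"pics/{n}0.png",p[:,:,::-1]);c=vision.calibration(n);print(n,c)
E
```

```text
{'clock': 0.0, 'joints': array([ 1.19397776e+00,  3.42722431e-01,  1.52503524e+00, -1.07387147e-05,
        1.27540888e+00, -1.46014209e-01]), 'joint_vel': array([ 0.00012039, -0.00029531, -0.00063927, -0.00083252, -0.00092995,
        0.00115582]), 'tau': array([ 5.30632315e-04, -4.31222713e+01, -2.44233209e+01,  7.19577447e-02,
        5.54866449e-02, -5.80361939e-05]), 'ee_pos': array([0.11993201, 0.5106865 , 0.22603876]), 'ee_rot': array([-1.98424687e-04,  1.15144610e-01,  9.93348428e-01, -7.61537873e-04]), 'wrist_force': array([-0.17821186,  0.77658939,  0.565809  ]), 'ft_torque': array([0.01230603, 0.04071228, 0.07286971]), 'grip_force': 0.0, 'width': 0.9990308499427214}
top {'fx': 366.6718056794826, 'fy': 366.6718056794826, 'cx': 256.5534413306322, 'cy': 187.82989667827093, 'R': array([[-4.01287690e-04, -9.99993014e-01, -3.71625003e-03],
       [-9.82574162e-01,  1.08503371e-03, -1.85867799e-01],
       [ 1.85870532e-01,  3.57690480e-03, -9.82567733e-01]]), 't': array([0.00630776, 0.52072885, 1.07614902])}
side {'fx': 371.7838535696192, 'fy': 371.7838535696192, 'cx': 256.6560524371402, 'cy': 197.50553320767565, 'R': array([[-0.95575157, -0.29411398,  0.00599129],
       [-0.21975806,  0.70028932, -0.67919163],
       [ 0.19556411, -0.6504551 , -0.73393654]]), 't': array([0.45552697, 0.16949243, 0.95224414])}
```

View pics/top0.png

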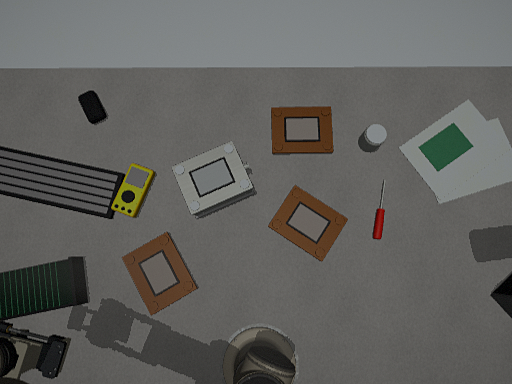

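View pics/side0.png

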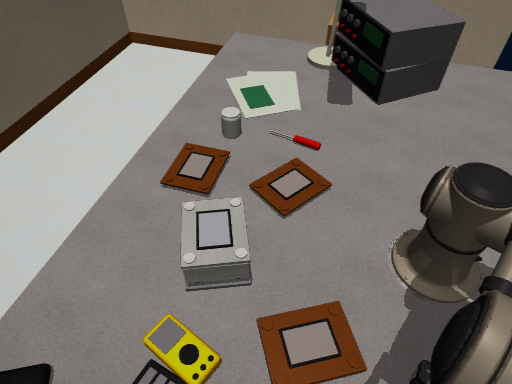

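Candidates for the lid (top view): steel lid on the box at (213,178), and brown plates at (302,130), (308,222) and (160,272) that lie flat on the table. I choose the steel one on the box, since the others are brown. Next I check it in a close crop and locate its pads.

```bash
cat > h.py <<'E'
import numpy as np,cv2
from bench import vision
def ray(n,u,v,z):
    c=vision.calibration(n);R,t=c["R"],c["t"];o=-R.T@t
    d=R.T@np.array([(u-c["cx"])/c["fx"],(v-c["cy"])/c["fy"],1]);return o+d*(z-o[2])/d[2]
def pt(n,u,v,z):
    c=vision.calibration(n);return c["R"].T@(np.array([(u-c["cx"])/c["fx"]*z,(v-c["cy"])/c["fy"]*z,z])-c["t"])
E
python3 - <<'E'
from h import *
out=[]
for n,(x0,y0,x1,y1) in(("top",(165,135,260,222)),("side",(172,188,258,292))):
    f=np.load(n+".npz");p,d=f["p"],f["d"];g=p.min(2)[y0:y1,x0:x1]
    big=cv2.resize(p[y0:y1,x0:x1,::-1],(400,400),interpolation=cv2.INTER_CUBIC);out.append(big)
    for th in (185,195,205,215,225):
        k,_,st,ce=cv2.connectedComponentsWithStats((g>th).astype(np.uint8))
        print(n,th,[(tuple((ce[i]+[x0,y0]).round(1)),int(st[i,4])) for i in range(1,k) if st[i,4]>15])
cv2.imwrite("pics/crop.png",np.hstack(out))
E
```

```text
top 185 []
top 195 []
top 205 []
top 215 []
top 225 []
side 185 []
side 195 []
side 205 []
side 215 []
side 225 []
```

View pics/crop.png

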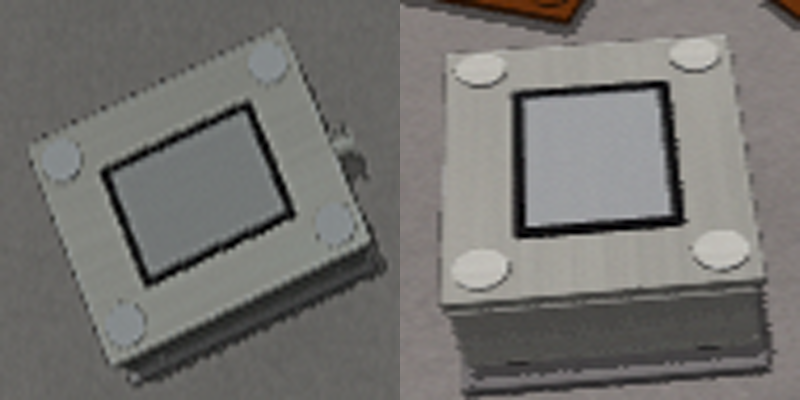

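The crop shows the steel lid with four round pads. In the top view they are near (179.7,169.8), (228.4,148.5), (244.6,183.5) and (194.7,205.7), with the dark-framed glass in the middle.

```bash
python3 - <<'E'
from h import *
top=[(62,160),(267,62),(335,223),(125,325)]
side=[(482,270),(480,69),(694,54),(720,249)]
def refine(n,u,v,r,f):
    p=np.load(n+".npz")["p"].astype(float);p=cv2.GaussianBlur(p,(3,3),0.6)
    m=f(p);ui,vi=round(u),round(v);w=m[vi-r:vi+r+1,ui-r:ui+r+1]
    lo,hi=np.percentile(w,[15,90]);b=(w>(lo+hi)/2).astype(np.uint8)
    k,L,st,ce=cv2.connectedComponentsWithStats(b);i=1+np.argmax(st[1:,4]);return ce[i]+[ui-r,vi-r],st[i,4]
tp=[];sp=[]
for u,v in top:
    u,v=165+u*95/400,135+v*87/400;q,a=refine("top",u,v,6,lambda p:p[...,2]-p[...,0]);X=ray("top",*q,0.111);tp.append(X)
    d=np.load("top.npz")["d"];dd=np.median(d[int(v)-2:int(v)+3,int(u)-2:int(u)+3]);print("top",(round(u,1),round(v,1)),q.round(1),a,X.round(4),pt("top",*q,dd).round(4),ray("top",u,v,.111).round(4))
for u,v in side:
    u,v=172+(u-400)*86/400,188+v*104/400;q,a=refine("side",u,v,7,lambda p:p.sum(2));X=ray("side",*q,0.111);sp.append(X)
    d=np.load("side.npz")["d"];dd=np.median(d[int(v)-2:int(v)+3,int(u)-2:int(u)+3]);print("side",(round(u,1),round(v,1)),q.round(1),a,X.round(4),pt("side",*q,dd).round(4),ray("side",u,v,.111).round(4))
for P in(tp,sp):
    P=np.array(P);print("sides",np.linalg.norm(P-np.roll(P,-1,0),axis=1).round(4),"mean",P.mean(0).round(4))
for n,uv in(("meter",(134,190)),("tin",(375,134)),):print(n,ray("top",*uv,.03).round(3))
E
```

```text
top (179.7, 169.8) [179.2 169.4] 66 [0.5642 0.2319 0.111 ] [0.5639 0.2316 0.1122] [0.5629 0.2304 0.111 ]
top (228.4, 148.5) [228.  148.2] 64 [0.6282 0.0899 0.111 ] [0.6276 0.0898 0.1131] [0.6274 0.0888 0.111 ]
top (244.6, 183.5) [244.1 183.2] 64 [0.5228 0.0419 0.111 ] [0.5223 0.0418 0.1135] [0.5218 0.0405 0.111 ]
top (194.7, 205.7) [194.2 205.2] 68 [0.4583 0.1847 0.111 ] [0.458  0.1843 0.1131] [0.457  0.1833 0.111 ]
side (189.6, 258.2) [188.6 257. ] 91 [0.5648 0.2324 0.111 ] [0.5637 0.2342 0.114 ] [0.5612 0.2347 0.111 ]
side (189.2, 205.9) [189.3 204.7] 83 [0.6276 0.0884 0.111 ] [0.6269 0.0895 0.1124] [0.6261 0.0923 0.111 ]
side (235.2, 202.0) [234.9 200.9] 73 [0.5222 0.0419 0.111 ] [0.5213 0.0442 0.1138] [0.5203 0.0453 0.111 ]
side (240.8, 252.7) [240.6 251.9] 88 [0.4584 0.1849 0.111 ] [0.4581 0.1857 0.1122] [0.4572 0.187  0.111 ]
sides [0.1557 0.1158 0.1566 0.116 ] mean [0.5434 0.1371 0.111 ]
sides [0.1571 0.1152 0.1566 0.1166] mean [0.5433 0.1369 0.111 ]
meter [0.518 0.388 0.03 ]
tin [ 0.699 -0.374  0.03 ]
```

The points agree: pad spacings are 156 and 116 mm in both views, at height ~0.112. I close the fingers and travel to above pad P1 at (0.564,0.232).

Call:
{"api": "apply_moves", "payload": {"rows": [[[1, -0.33, -0.11, 0, 0], [1, -0.67, -0.23, 0, 0], [1, -1, -0.34, 0, 0], [1, -1, -0.34, 0, 0]]], "grip_force": 20}}

```text
clock: 0.6
ee_pos: [0.2568, 0.4254, 0.2264]
ee_rot: [0.0, 0.118, 0.993, -0.0]
wrist_force: [-0.8, -0.1, -0.1]
width: 0.617
grip_force: 0.0
```

Call:
{"api": "apply_moves", "payload": {"rows": [[[1, -0.33, -0.11, 0, 0], [1, -0.67, -0.23, 0, 0], [1, -1, -0.34, 0, 0], [1, -1, -0.34, 0, 0]]]}}

```text
clock: 1.1
ee_pos: [0.3905, 0.3422, 0.2262]
ee_rot: [-0.0, 0.117, 0.993, -0.0]
wrist_force: [-0.5, -0.2, -0.0]
width: 0.178
grip_force: 0.0
```

Call:
{"api": "apply_moves", "payload": {"rows": [[[1, -0.33, -0.11, 0, 0], [1, -0.67, -0.23, 0, 0], [1, -1, -0.34, 0, 0], [1, -1, -0.34, 0, 0]]]}}

```text
clock: 1.6
ee_pos: [0.5243, 0.2587, 0.2258]
ee_rot: [-0.0, 0.116, 0.993, -0.0]
wrist_force: [-0.5, 0.6, 0.4]
width: 0.006
grip_force: 0.0
```

Call:
{"api": "apply_moves", "payload": {"rows": [[[1, -0.31, -0.11, 0, -0.2], [1, -0.31, -0.11, 0, -0.4], [1, -0.31, -0.11, 0, -0.6], [1, -0.31, -0.11, 0, -0.83], [1, -0.31, -0.11, 0, -0.83]]]}}

```text
clock: 2.22
ee_pos: [0.5631, 0.2345, 0.2266]
ee_rot: [-0.0, -0.209, 0.978, 0.0]
wrist_force: [-0.6, 1.1, 0.6]
width: 0.004
grip_force: 0.0
```

```bash
cat >> h.py <<'E'
from bench import telemetry
from scipy.spatial.transform import Rotation as Ro
P=[(0.5645,0.2321),(0.628,0.0892),(0.5225,0.0419),(0.4584,0.1848)]
def go(i):
    s=telemetry.state();R=Ro.from_quat(s["ee_rot"][[1,2,3,0]]).as_matrix()
    d=np.array([*P[i],.118])-s["ee_pos"]
    print(round(s["clock"],2),s["ee_pos"].round(4),"F",s["wrist_force"].round(2),"w",round(s["width"],2),"ydir",np.degrees(np.arctan2(R[1,1],R[0,1])).round(1),"zax",R[:,2].round(3),"move",(R.T@d/.15).round(3))
E
python3 -c "from h import *;go(0)"
```

```text
2.23 [0.5631 0.2345 0.2266] F [-0.57  1.06  0.55] w 0.0 ydir 114.2 zax [-0.001  0.    -1.   ] move [-0.003 -0.019  0.724]
```

Call:
{"api": "apply_moves", "payload": {"rows": [[[1, 0, -0.02, 0.3, 0], [1, 0, -0.02, 0.55, 0], [1, 0, -0.02, 0.7, 0], [1, 0, -0.02, 0.7, 0]]]}}

```text
clock: 2.72
ee_pos: [0.5639, 0.2306, 0.12]
ee_rot: [-0.002, -0.208, 0.978, 0.0]
wrist_force: [-0.7, -0.1, 0.2]
width: 0.004
grip_force: 0.0
```

Call:
{"api": "apply_moves", "payload": {"rows": [[[1, 0, 0, 0.008, 0], [1, 0, 0, 0.016, 0], [1, 0, 0, 0.024, 0], [1, 0, 0, 0.032, 0], [1, 0, 0, 0.04, 0]]]}}

```text
clock: 3.35
ee_pos: [0.5659, 0.2298, 0.1158]
ee_rot: [0.0, -0.209, 0.978, 0.0]
wrist_force: [-0.8, -0.1, 0.1]
width: 0.012
grip_force: 0.0
```

Call:
{"api": "apply_moves", "payload": {"rows": [[[1, 0, 0, 0.006, 0], [1, 0, 0, 0.012, 0], [1, 0, 0, 0.018, 0], [1, 0, 0, 0.024, 0], [1, 0, 0, 0.03, 0]]]}}

```text
clock: 3.98
ee_pos: [0.5659, 0.2298, 0.1115]
ee_rot: [0.0, -0.209, 0.978, 0.0]
wrist_force: [-0.9, -0.3, 3.7]
width: 0.003
grip_force: 1.9
```

Call:
{"api": "apply_moves", "payload": {"rows": [[[1, 0, 0, 0.005, 0], [1, 0, 0, 0.01, 0], [1, 0, 0, 0.015, 0], [1, 0, 0, 0.02, 0], [1, 0, 0, 0.025, 0]]]}}

```text
clock: 4.6
ee_pos: [0.5659, 0.2298, 0.1075]
ee_rot: [0.0, -0.209, 0.978, 0.0]
wrist_force: [-1.8, -0.2, 5.2]
width: 0.008
grip_force: 2.5
```

Call:
{"api": "apply_moves", "payload": {"rows": [[[1, 0, 0, 0.005, 0], [1, 0, 0, 0.01, 0], [1, 0, 0, 0.015, 0]]]}}

```text
clock: 4.97
ee_pos: [0.5659, 0.2298, 0.1053]
ee_rot: [0.0, -0.209, 0.978, 0.0]
wrist_force: [-2.1, -0.0, 6.0]
width: 0.007
grip_force: 2.8
```

Call:
{"api": "apply_moves", "payload": {"rows": [[[1, 0, 0, 0.005, 0], [1, 0, 0, 0.01, 0], [1, 0, 0, 0.015, 0], [1, 0, 0, 0.02, 0], [1, 0, 0, 0.025, 0]]]}}

```text
clock: 5.6
ee_pos: [0.566, 0.2299, 0.1022]
ee_rot: [0.0, -0.209, 0.978, 0.0]
wrist_force: [-3.7, -1.1, 12.7]
width: 0.007
grip_force: 6.1
```

Call:
{"api": "apply_moves", "payload": {"rows": [[[1, 0, 0, 0.005, 0], [1, 0, 0, 0.01, 0], [1, 0, 0, 0.015, 0]]]}}

```text
clock: 5.98
ee_pos: [0.5661, 0.2301, 0.1007]
ee_rot: [0.001, -0.209, 0.978, 0.0]
wrist_force: [-3.9, -0.4, 14.3]
width: 0.007
grip_force: 7.0
```

Call:
{"api": "apply_moves", "payload": {"rows": [[[1, 0, 0, 0.005, 0], [1, 0, 0, 0.01, 0], [1, 0, 0, 0.015, 0], [1, 0, 0, 0.02, 0]]]}}

```text
clock: 6.48
ee_pos: [0.5664, 0.2304, 0.0981]
ee_rot: [0.001, -0.209, 0.978, 0.0]
wrist_force: [-4.3, 2.1, 15.0]
width: 0.005
grip_force: 7.5
```

Call:
{"api": "apply_moves", "payload": {"rows": [[[1, 0, 0, 0.005, 0], [1, 0, 0, 0.01, 0]]]}}

```text
clock: 6.72
ee_pos: [0.5665, 0.2305, 0.0967]
ee_rot: [0.001, -0.209, 0.978, 0.0]
wrist_force: [-4.4, 0.7, 15.4]
width: 0.004
grip_force: 7.7
```

Call:
{"api": "apply_moves", "payload": {"rows": [[[1, 0, 0, 0.005, 0], [1, 0, 0, 0.01, 0], [1, 0, 0, 0.015, 0]]]}}

```text
clock: 7.1
ee_pos: [0.5666, 0.2307, 0.0961]
ee_rot: [0.002, -0.209, 0.978, 0.001]
wrist_force: [-8.9, -1.3, 28.6]
width: 0.009
grip_force: 14.3
```

Call:
{"api": "apply_moves", "payload": {"rows": [[[1, 0, 0, 0.005, 0], [1, 0, 0, 0.01, 0]]]}}

```text
clock: 7.35
ee_pos: [0.5667, 0.2307, 0.096]
ee_rot: [0.002, -0.209, 0.978, 0.0]
wrist_force: [-11.4, -1.6, 36.7]
width: 0.005
grip_force: 18.3
```

Pad 1 has stiffened at z≈0.096, so it's home. I lift.

Call:
{"api": "apply_moves", "payload": {"rows": [[[1, 0, 0, -0.02, 0], [1, 0, 0, -0.1, 0], [1, 0, 0, -0.3, 0], [1, 0, 0, -0.3, 0]]]}}

```text
clock: 7.85
ee_pos: [0.5672, 0.23, 0.1378]
ee_rot: [0.002, -0.209, 0.978, 0.0]
wrist_force: [0.9, 0.4, 0.3]
width: 0.005
grip_force: 0.0
```

```bash
python3 -c "from h import *;go(1)"
```

```text
7.85 [0.5672 0.23   0.1378] F [0.9  0.37 0.3 ] w 0.01 ydir 114.1 zax [ 0.004  0.001 -1.   ] move [ 0.014 -1.022  0.132]
```

Call:
{"api": "apply_moves", "payload": {"rows": [[[1, 0.02, -0.35, 0, 0], [1, 0.02, -0.7, 0, 0], [1, 0.02, -1, 0, 0], [1, 0.02, -1, 0, 0]]]}}

```text
clock: 8.35
ee_pos: [0.625, 0.0883, 0.1342]
ee_rot: [-0.001, -0.207, 0.978, -0.0]
wrist_force: [-0.4, 0.4, -0.4]
width: 0.006
grip_force: 0.0
```

Call:
{"api": "apply_moves", "payload": {"rows": [[[1, 0, -0.02, 0.04, 0], [1, 0, -0.02, 0.08, 0], [1, 0, -0.02, 0.12, 0], [1, 0, -0.02, 0.13, 0]]]}}

```text
clock: 8.85
ee_pos: [0.6251, 0.0896, 0.1157]
ee_rot: [-0.001, -0.209, 0.978, 0.0]
wrist_force: [-0.8, -0.9, 0.5]
width: 0.008
grip_force: 0.0
```

```bash
python3 - <<'E'
from h import *
go(1);p,d=vision.snapshot("side");cv2.imwrite("pics/s2.png",cv2.resize(p[150:310,130:300,::-1],(680,600)))
E
```

```text
8.85 [0.6251 0.0896 0.1157] F [-0.85 -0.89  0.54] w 0.01 ydir 114.2 zax [-0.001  0.    -1.   ] move [-0.016 -0.01  -0.015]
```

View pics/s2.png

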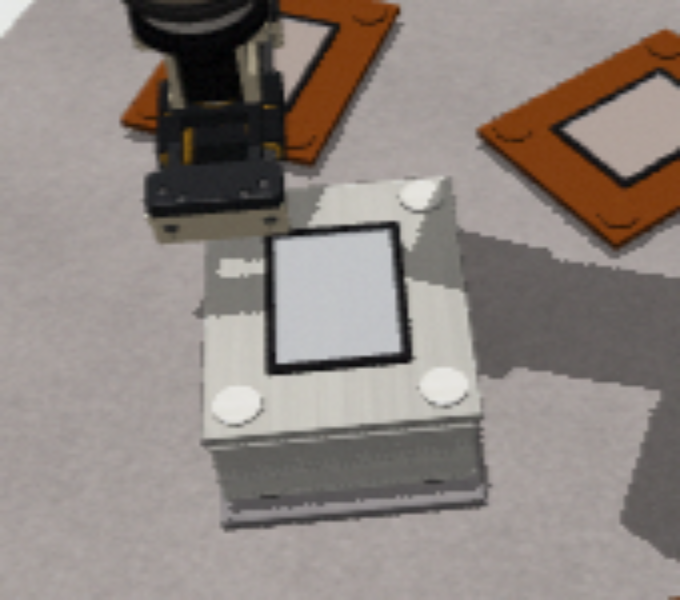

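The picture shows the closed fingers over pad 2 (crop (215,215)), clear of the glass, with the lid still centred. I press.

Call:
{"api": "apply_moves", "payload": {"rows": [[[1, -0.016, -0.01, 0.006, 0], [1, -0.016, -0.01, 0.012, 0], [1, -0.016, -0.01, 0.019, 0], [1, -0.016, -0.01, 0.026, 0], [1, -0.016, -0.01, 0.033, 0]]]}}

```text
clock: 9.52
ee_pos: [0.6285, 0.0885, 0.1117]
ee_rot: [0.0, -0.209, 0.978, 0.0]
wrist_force: [-0.2, 0.4, 3.6]
width: -0.0
grip_force: 1.8
```

Call:
{"api": "apply_moves", "payload": {"rows": [[[1, 0, 0, 0.006, 0], [1, 0, 0, 0.012, 0], [1, 0, 0, 0.018, 0], [1, 0, 0, 0.024, 0], [1, 0, 0, 0.03, 0]]]}}

```text
clock: 10.15
ee_pos: [0.6286, 0.0885, 0.1071]
ee_rot: [0.0, -0.209, 0.978, -0.0]
wrist_force: [-1.1, -0.3, 4.5]
width: 0.003
grip_force: 2.3
```

Call:
{"api": "apply_moves", "payload": {"rows": [[[1, 0, 0, 0.005, 0], [1, 0, 0, 0.01, 0], [1, 0, 0, 0.015, 0]]]}}

```text
clock: 10.52
ee_pos: [0.6287, 0.0886, 0.1049]
ee_rot: [0.0, -0.209, 0.978, -0.0]
wrist_force: [0.0, -0.3, 4.5]
width: 0.006
grip_force: 2.4
```

Call:
{"api": "apply_moves", "payload": {"rows": [[[1, 0, 0, 0.005, 0], [1, 0, 0, 0.01, 0], [1, 0, 0, 0.015, 0], [1, 0, 0, 0.02, 0]]]}}

```text
clock: 11.02
ee_pos: [0.6289, 0.0886, 0.1019]
ee_rot: [0.001, -0.209, 0.978, -0.0]
wrist_force: [0.9, -0.1, 4.6]
width: 0.006
grip_force: 2.6
```

Call:
{"api": "apply_moves", "payload": {"rows": [[[1, 0, 0, 0.005, 0], [1, 0, 0, 0.01, 0], [1, 0, 0, 0.015, 0]]]}}

```text
clock: 11.4
ee_pos: [0.629, 0.0887, 0.0998]
ee_rot: [0.001, -0.209, 0.978, 0.0]
wrist_force: [1.8, 0.3, 5.4]
width: 0.003
grip_force: 2.7
```

Call:
{"api": "apply_moves", "payload": {"rows": [[[1, 0, 0, 0.005, 0], [1, 0, 0, 0.01, 0], [1, 0, 0, 0.015, 0]]]}}

```text
clock: 11.78
ee_pos: [0.6291, 0.0887, 0.0976]
ee_rot: [0.001, -0.209, 0.978, 0.0]
wrist_force: [0.8, 0.6, 6.2]
width: 0.006
grip_force: 3.1
```

Call:
{"api": "apply_moves", "payload": {"rows": [[[1, 0, 0, 0.005, 0], [1, 0, 0, 0.01, 0], [1, 0, 0, 0.015, 0]]]}}

```text
clock: 12.15
ee_pos: [0.6292, 0.0887, 0.0958]
ee_rot: [0.001, -0.209, 0.978, -0.0]
wrist_force: [0.3, 0.7, 11.1]
width: 0.007
grip_force: 5.5
```

Call:
{"api": "apply_moves", "payload": {"rows": [[[1, 0, 0, 0.005, 0], [1, 0, 0, 0.01, 0]]]}}

```text
clock: 12.4
ee_pos: [0.6293, 0.0888, 0.0956]
ee_rot: [0.001, -0.209, 0.978, -0.0]
wrist_force: [-3.9, -0.6, 18.2]
width: 0.004
grip_force: 9.2
```

Call:
{"api": "apply_moves", "payload": {"rows": [[[1, 0, 0, 0.005, 0], [1, 0, 0, 0.01, 0]]]}}

```text
clock: 12.65
ee_pos: [0.6293, 0.0887, 0.0954]
ee_rot: [0.002, -0.209, 0.978, -0.0]
wrist_force: [-5.8, -0.4, 26.8]
width: 0.007
grip_force: 13.0
```

Call:
{"api": "apply_moves", "payload": {"rows": [[[1, 0, 0, 0.003, 0], [1, 0, 0, 0.003, 0]]]}}

```text
clock: 12.9
ee_pos: [0.6293, 0.0888, 0.0955]
ee_rot: [0.002, -0.209, 0.978, -0.0]
wrist_force: [-7.5, -0.2, 25.9]
width: 0.008
grip_force: 12.7
```

Pad 2 holds firm at 26 N and 0.0955, the same level as pad 1, so it's home. I lift and move to pad 3.

Call:
{"api": "apply_moves", "payload": {"rows": [[[1, 0, 0, -0.02, 0], [1, 0, 0, -0.1, 0], [1, 0, 0, -0.25, 0], [1, 0, 0, -0.25, 0]]]}}

```text
clock: 13.4
ee_pos: [0.6292, 0.0886, 0.1303]
ee_rot: [0.001, -0.209, 0.978, -0.0]
wrist_force: [-0.1, -0.7, -0.7]
width: 0.006
grip_force: 0.0
```

```bash
python3 - <<'E'
from h import *
go(2)
p,d=vision.snapshot("side")
for n,(u,v) in dict(P1=(189,258),P4=(240.8,252.7),P3=(235,202)).items():
    dd=np.median(d[int(v)-1:int(v)+3,int(u)-1:int(u)+2]);print(n,pt("side",u,v,dd).round(4))
E
```

```text
13.4 [0.6292 0.0886 0.1303] F [-0.13 -0.74 -0.75] w 0.01 ydir 114.1 zax [ 0.002  0.    -1.   ] move [0.777 0.007 0.08 ]
P1 [0.5647 0.2319 0.1062]
P4 [0.4572 0.1869 0.111 ]
P3 [0.521  0.0451 0.1107]
```

Call:
{"api": "apply_moves", "payload": {"rows": [[[1, 0.3, 0.01, 0, 0], [1, 0.6, 0.01, 0, 0], [1, 0.78, 0.01, 0, 0], [1, 0.78, 0.01, 0, 0]]]}}

```text
clock: 13.95
ee_pos: [0.5192, 0.0417, 0.1282]
ee_rot: [-0.001, -0.208, 0.978, 0.0]
wrist_force: [0.2, 0.3, -0.7]
width: 0.004
grip_force: 0.0
```

Call:
{"api": "apply_moves", "payload": {"rows": [[[1, 0, 0, 0.03, 0], [1, 0, 0, 0.06, 0], [1, 0, 0, 0.08, 0], [1, 0, 0, 0.08, 0]]]}}

```text
clock: 14.45
ee_pos: [0.5211, 0.0423, 0.1165]
ee_rot: [-0.0, -0.209, 0.978, 0.0]
wrist_force: [1.2, 0.5, 0.4]
width: 0.006
grip_force: 0.0
```

```bash
python3 -c "from h import *;go(2)"
```

```text
14.45 [0.5211 0.0423 0.1165] F [1.19 0.53 0.36] w 0.01 ydir 114.1 zax [-0.001  0.    -1.   ] move [-0.008 -0.006 -0.01 ]
```

Call:
{"api": "apply_moves", "payload": {"rows": [[[1, -0.008, 0, 0.007, 0], [1, -0.008, 0, 0.014, 0], [1, -0.008, 0, 0.021, 0], [1, -0.008, 0, 0.028, 0], [1, -0.008, 0, 0.035, 0]]]}}

```text
clock: 15.08
ee_pos: [0.5222, 0.0426, 0.1118]
ee_rot: [0.0, -0.209, 0.978, 0.0]
wrist_force: [-0.3, -0.6, 0.6]
width: 0.003
grip_force: 0.1
```

Call:
{"api": "apply_moves", "payload": {"rows": [[[1, 0, 0, 0.006, 0], [1, 0, 0, 0.012, 0], [1, 0, 0, 0.018, 0], [1, 0, 0, 0.024, 0]]]}}

```text
clock: 15.58
ee_pos: [0.5222, 0.0425, 0.1083]
ee_rot: [0.0, -0.209, 0.978, -0.0]
wrist_force: [-1.7, 0.1, 4.2]
width: 0.004
grip_force: 2.4
```

Call:
{"api": "apply_moves", "payload": {"rows": [[[1, 0, 0, 0.005, 0], [1, 0, 0, 0.01, 0], [1, 0, 0, 0.015, 0]]]}}

```text
clock: 15.95
ee_pos: [0.5222, 0.0426, 0.106]
ee_rot: [0.0, -0.209, 0.978, 0.0]
wrist_force: [-1.6, -0.5, 5.5]
width: 0.007
grip_force: 2.6
```

Call:
{"api": "apply_moves", "payload": {"rows": [[[1, 0, 0, 0.005, 0], [1, 0, 0, 0.01, 0], [1, 0, 0, 0.015, 0]]]}}

```text
clock: 16.32
ee_pos: [0.5222, 0.0425, 0.1038]
ee_rot: [0.0, -0.209, 0.978, -0.0]
wrist_force: [-2.5, -0.5, 5.4]
width: 0.006
grip_force: 3.0
```

Call:
{"api": "apply_moves", "payload": {"rows": [[[1, 0, 0, 0.005, 0], [1, 0, 0, 0.01, 0], [1, 0, 0, 0.015, 0]]]}}

```text
clock: 16.7
ee_pos: [0.5223, 0.0425, 0.1018]
ee_rot: [0.0, -0.209, 0.978, -0.0]
wrist_force: [-3.4, -0.5, 11.9]
width: 0.005
grip_force: 5.8
```

Call:
{"api": "apply_moves", "payload": {"rows": [[[1, 0, 0, 0.005, 0], [1, 0, 0, 0.01, 0], [1, 0, 0, 0.015, 0]]]}}

```text
clock: 17.08
ee_pos: [0.5222, 0.0424, 0.1001]
ee_rot: [0.0, -0.209, 0.978, -0.0]
wrist_force: [-5.0, -1.9, 12.4]
width: 0.006
grip_force: 6.6
```

Call:
{"api": "apply_moves", "payload": {"rows": [[[1, 0, 0, 0.005, 0], [1, 0, 0, 0.01, 0], [1, 0, 0, 0.015, 0]]]}}

```text
clock: 17.45
ee_pos: [0.522, 0.0421, 0.0979]
ee_rot: [-0.0, -0.209, 0.978, -0.0]
wrist_force: [-6.3, -2.1, 14.1]
width: 0.004
grip_force: 7.1
```

Call:
{"api": "apply_moves", "payload": {"rows": [[[1, 0, 0, 0.005, 0], [1, 0, 0, 0.01, 0], [1, 0, 0, 0.015, 0]]]}}

```text
clock: 17.82
ee_pos: [0.5219, 0.0419, 0.0958]
ee_rot: [-0.0, -0.209, 0.978, -0.001]
wrist_force: [-7.5, -4.6, 16.4]
width: 0.006
grip_force: 8.1
```

Call:
{"api": "apply_moves", "payload": {"rows": [[[1, 0, 0, 0.005, 0], [1, 0, 0, 0.01, 0]]]}}

```text
clock: 18.08
ee_pos: [0.5219, 0.0419, 0.0953]
ee_rot: [0.0, -0.209, 0.978, -0.001]
wrist_force: [-10.6, -3.0, 28.6]
width: 0.003
grip_force: 14.4
```

Pad 3 is home at 28.6 N and 0.0953. I hold one row, lift and go to pad 4.

Call:
{"api": "apply_moves", "payload": {"rows": [[[1, 0, 0, 0, 0], [1, 0, 0, -0.02, 0], [1, 0, 0, -0.1, 0], [1, 0, 0, -0.25, 0], [1, 0, 0, -0.25, 0]]]}}

```text
clock: 18.7
ee_pos: [0.5234, 0.0427, 0.132]
ee_rot: [0.002, -0.209, 0.978, -0.0]
wrist_force: [-0.4, 0.3, -0.3]
width: 0.003
grip_force: 0.0
```

```bash
python3 - <<'E'
from h import *
go(3)
p,d=vision.snapshot("side")
for n,(u,v) in dict(P1=(189,258),P2=(189,206),P4=(240.8,252.7),P3=(235,202)).items():
    dd=np.median(d[int(v)-1:int(v)+3,int(u)-1:int(u)+2]);print(n,pt("side",u,v,dd).round(4))
E
```

```text
18.7 [0.5234 0.0427 0.132 ] F [-0.42  0.3  -0.32] w 0.0 ydir 114.1 zax [ 0.004  0.    -1.   ] move [0.008 1.042 0.092]
P1 [0.5631 0.2342 0.1102]
P2 [0.6295 0.0878 0.1047]
P4 [0.4575 0.1861 0.1098]
P3 [0.4901 0.1226 0.2028]
```

Call:
{"api": "apply_moves", "payload": {"rows": [[[1, 0.01, 0.35, 0, 0], [1, 0.01, 0.7, 0, 0], [1, 0.01, 1, 0, 0], [1, 0.01, 1, 0, 0]]]}}

```text
clock: 19.25
ee_pos: [0.4576, 0.181, 0.1297]
ee_rot: [-0.001, -0.211, 0.977, 0.0]
wrist_force: [0.5, -0.2, 0.3]
width: 0.009
grip_force: 0.0
```

Call:
{"api": "apply_moves", "payload": {"rows": [[[1, 0, 0.03, 0.03, 0], [1, 0, 0.03, 0.06, 0], [1, 0, 0.03, 0.08, 0], [1, 0, 0.03, 0.08, 0]]]}}

```text
clock: 19.75
ee_pos: [0.4577, 0.1824, 0.1183]
ee_rot: [-0.0, -0.208, 0.978, 0.0]
wrist_force: [0.1, -0.4, 0.2]
width: 0.004
grip_force: 0.0
```

```bash
python3 -c "from h import *;go(3)"
```

```text
19.75 [0.4577 0.1824 0.1183] F [ 0.14 -0.4   0.21] w 0.0 ydir 114.1 zax [-0.001 -0.    -1.   ] move [-0.011  0.013  0.002]
```

Call:
{"api": "apply_moves", "payload": {"rows": [[[1, -0.005, 0.005, 0.01, 0], [1, -0.005, 0.005, 0.02, 0], [1, -0.005, 0.005, 0.03, 0], [1, -0.005, 0.005, 0.04, 0], [1, -0.005, 0.005, 0.05, 0]]]}}

```text
clock: 20.38
ee_pos: [0.4581, 0.184, 0.1114]
ee_rot: [0.0, -0.209, 0.978, 0.0]
wrist_force: [-1.8, 0.1, 4.3]
width: 0.002
grip_force: 2.2
```

Call:
{"api": "apply_moves", "payload": {"rows": [[[1, 0, 0, 0.006, 0], [1, 0, 0, 0.012, 0], [1, 0, 0, 0.018, 0], [1, 0, 0, 0.024, 0], [1, 0, 0, 0.03, 0]]]}}

```text
clock: 21.0
ee_pos: [0.458, 0.184, 0.1068]
ee_rot: [0.0, -0.209, 0.978, 0.0]
wrist_force: [-1.2, 0.6, 5.0]
width: 0.005
grip_force: 2.6
```

Call:
{"api": "apply_moves", "payload": {"rows": [[[1, 0, 0, 0.005, 0], [1, 0, 0, 0.01, 0], [1, 0, 0, 0.015, 0], [1, 0, 0, 0.02, 0]]]}}

```text
clock: 21.5
ee_pos: [0.458, 0.1841, 0.1038]
ee_rot: [0.0, -0.209, 0.978, 0.0]
wrist_force: [-2.5, 1.0, 4.5]
width: 0.003
grip_force: 2.8
```

Call:
{"api": "apply_moves", "payload": {"rows": [[[1, 0, 0, 0.005, 0], [1, 0, 0, 0.01, 0], [1, 0, 0, 0.015, 0]]]}}

```text
clock: 21.88
ee_pos: [0.4579, 0.1842, 0.1015]
ee_rot: [-0.0, -0.209, 0.978, 0.0]
wrist_force: [-2.0, 0.7, 5.5]
width: 0.005
grip_force: 2.8
```

Call:
{"api": "apply_moves", "payload": {"rows": [[[1, 0, 0, 0.005, 0], [1, 0, 0, 0.01, 0], [1, 0, 0, 0.015, 0], [1, 0, 0, 0.02, 0]]]}}

```text
clock: 22.38
ee_pos: [0.4578, 0.1843, 0.0985]
ee_rot: [-0.0, -0.209, 0.978, 0.0]
wrist_force: [-2.3, 1.7, 6.3]
width: 0.006
grip_force: 2.9
```

Call:
{"api": "apply_moves", "payload": {"rows": [[[1, 0, 0, 0.005, 0], [1, 0, 0, 0.01, 0], [1, 0, 0, 0.015, 0]]]}}

```text
clock: 22.75
ee_pos: [0.4577, 0.1843, 0.0963]
ee_rot: [-0.0, -0.209, 0.978, 0.0]
wrist_force: [-3.5, 1.0, 6.4]
width: 0.004
grip_force: 3.2
```

Call:
{"api": "apply_moves", "payload": {"rows": [[[1, 0, 0, 0.005, 0], [1, 0, 0, 0.01, 0]]]}}

```text
clock: 23.0
ee_pos: [0.4577, 0.1844, 0.0952]
ee_rot: [-0.0, -0.209, 0.978, 0.0]
wrist_force: [-4.2, 1.1, 11.0]
width: 0.005
grip_force: 5.8
```

Call:
{"api": "apply_moves", "payload": {"rows": [[[1, 0, 0, 0.005, 0], [1, 0, 0, 0.01, 0], [1, 0, 0, 0.015, 0], [1, 0, 0, 0.015, 0]]]}}

```text
clock: 23.5
ee_pos: [0.4577, 0.1844, 0.0947]
ee_rot: [0.0, -0.209, 0.978, 0.0]
wrist_force: [-9.9, -1.1, 27.8]
width: 0.004
grip_force: 13.7
```

Call:
{"api": "apply_moves", "payload": {"rows": [[[1, 0, 0, 0.003, 0], [1, 0, 0, 0.003, 0]]]}}

```text
clock: 23.75
ee_pos: [0.4577, 0.1844, 0.0947]
ee_rot: [0.001, -0.209, 0.978, 0.0]
wrist_force: [-11.7, -0.1, 30.9]
width: 0.007
grip_force: 15.6
```

Call:
{"api": "apply_moves", "payload": {"rows": [[[1, 0, 0, -0.02, 0], [1, 0, 0, -0.1, 0], [1, 0, 0, -0.4, 0], [1, 0, 0, -0.7, 0], [1, 0, 0, -0.7, 0]]]}}

```text
clock: 24.38
ee_pos: [0.4602, 0.1843, 0.2005]
ee_rot: [0.004, -0.209, 0.978, -0.0]
wrist_force: [0.1, 0.6, -0.2]
width: 0.006
grip_force: 0.0
```

Call:
{"api": "apply_moves", "payload": {"rows": [[[1, 0.4, 0, 0, 0], [1, 0.7, 0, 0, 0], [1, 0.7, 0, 0, 0]]]}}

```text
clock: 24.75
ee_pos: [0.3594, 0.1402, 0.1962]
ee_rot: [-0.001, -0.209, 0.978, -0.0]
wrist_force: [0.9, 0.1, 0.5]
width: 0.001
grip_force: 0.0
```

```bash
python3 - <<'E'
from h import *
go(3)
p,d=vision.snapshot("side");d0=np.load("side.npz")["d"]
for n,(u,v) in dict(P1=(189,258),P2=(189,206),P3=(235,202),P4=(240.8,252.7)).items():
    for D in(d0,d):
        dd=np.median(D[int(v)-1:int(v)+3,int(u)-1:int(u)+2]);print(n,pt("side",u,v,dd).round(4))
cv2.imwrite("pics/s3.png",cv2.resize(p[150:310,130:300,::-1],(680,600)))
E
```

```text
24.75 [0.3594 0.1402 0.1962] F [0.86 0.15 0.47] w 0.0 ydir 114.1 zax [-0.003 -0.001 -1.   ] move [-0.726  0.002  0.52 ]
P1 [0.5619 0.236  0.1133]
P1 [0.5653 0.231  0.1045]
P2 [0.6255 0.0941 0.1129]
P2 [0.6291 0.0884 0.1055]
P3 [0.5204 0.0464 0.1123]
P3 [0.5229 0.0402 0.1049]
P4 [0.4571 0.1871 0.1113]
P4 [0.4591 0.1819 0.1032]
```

View pics/s3.png

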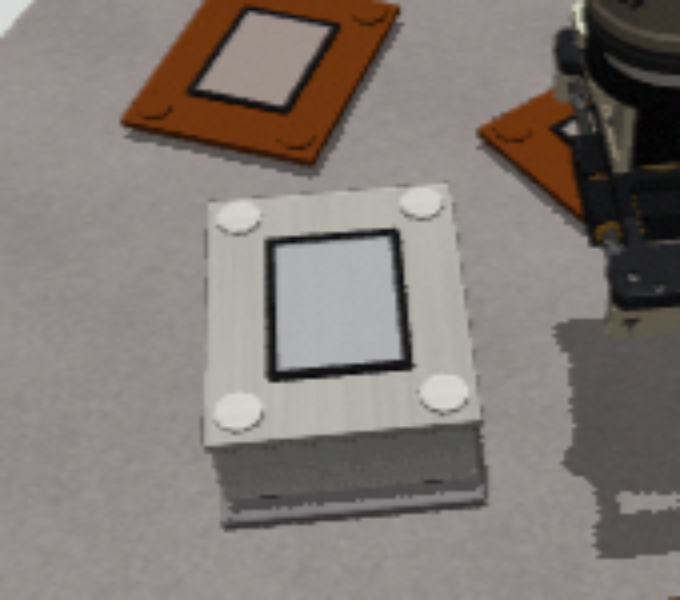

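The lid now lies flat on the rim: pads at crop (238,217), (421,204), (444,392) and (238,412) are all about 8 mm lower, at roughly 0.1045. The robot is clear.

```bash
python3 -c "
from bench import order;print(order.hand_in())"
```

```text
the job is handed in; nothing more can be done
None
```

I pressed all four pads home one after another, reading at most about 37 N vertically at the wrist (38 N in all). All four pads now sit about 8 mm lower, so the lid looks flat on the rim. I moved the arm clear and handed the job in, but no verdict came back.

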